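# Pin the shear-box carriage to its load cell

### The arm

A 6-joint arm with a two-finger parallel gripper is mounted at the origin on a cart in front of the work surface, level with it; the furniture and walls round the work are solid. World frame = base frame: x ahead of the robot, y to its left, z up, the work surface at z = 0. Lengths are in mm, angles in rad, forces in N, time in s.
With the tool pointing down it reaches from about 275 to 750 mm from the base axis. Payload 10.2 kg.
Tool frame: the origin (TCP) lies at the very end of the fingers, on their centre line; the grasp point (between the pads) lies 19 mm behind it; z points along the fingers, y is the line along which they close (so a half turn about z gives the same grasp; the last joint's range is limited). The gripper opens to 85 mm and grips with 20 to 120 N. Pads are 22 mm wide; open, the fingers measure 114 mm over their backs; the gripper's body (76 mm by 85 mm) begins 54 mm behind the grasp point. The pads swing forward as they close: fully open they stand 13 mm farther back than shut.
Start: joints at [1.08, 0.313, 1.498, -0, 1.331, -0.223], TCP at [138.933, 506.289, 231.294] pointing down, gripper open.
Joint ranges: [-2.94, 2.94], [-0.97, 2.17], [0.19, 2.56], [-1.23, 4.37], [0.02, 3.11], [-2.88, 2.88]. Speed limits (rad/s): [2.39, 2.39, 3.01, 3.14, 3.14, 3.14].

### API

Orientations are given as a unit quaternion [w, x, y, z].
In Python, from rig import * gives the robot as it stands. The module is installed in compiled form; this text tells all that it offers.
- The arm moves only by the shell command python3 -m crank 'ROWS' [FORCE]. ROWS is JSON, a list that holds one entry, the list of rows, each a list of 7 numbers: the shift along the tool's x, y, z in units of 25 mm (1.0 is 25 mm), then the turn, a rotation vector about the tool's x, y, z in units of 8 degrees (1.0 is 8 degrees), then the finger opening in mm, from 0 to 85.4. A call has exactly 8 rows; each row shifts and turns the commanded pose from where the row before left it, along the tool's axes as they then stand; what a row does not reach is not made up. A row lasts 1/10 s, in which the tool goes at most 50 mm and 8.59 degrees, less where a joint would pass 70% of its speed; a pose out of reach is approached as far as the arm can. A call is refused whole if a number of a shift passes 1 or a number of a turn 1, either way. A call with a gripper value outside its range is refused whole. The fingers move at their own pace and stop on an object; FORCE is the grip in N (left out, the last holds). Time passes only in rows, so rows that do not move let the fingers close, or fill a call up. It gives the time, the measured TCP pose, the force, the opening and the grip force at its end, in the units of the state.
- sense(): the state, without advancing time (a new reading comes with each control period).
- capture(name): name is "scene" or "top" or "wrist"; returns the picture (384x512x3 uint8, blue, green, red); there is no depth.
- camera_model(name): a dict with "fx", "fy", "cx", "cy" (pixels), "k1" (the pictures are not rectified: a ray, as slopes to the right and down, at radius r is drawn at 1 + k1 r^2 times it, then the intrinsics apply), "world_from_camera" (4x4, takes a point from camera to world coordinates); the wrist camera has in their place "T_tool_cam" (4x4, takes a point from camera to tool coordinates, whose origin is the TCP and whose axes are the flange's). Camera axes: x right, y up, looking along -z (the intrinsics and any distortion apply to the point x, -y, -z); pixel columns grow to the right and rows downward; lengths in mm; the calibration is good to about 2 mm. A picture is of the moment at which its call begins: read the wrist's pose just before it. camera_model takes no time and is no camera call.
- finish_job(): hands the job in; it is judged then, once.
The state is a dict: "time_s": time; "joints": joint angles; "dq": joint speeds; "tau": joint torques, N m; "eef_pos": TCP position; "ee_rot": TCP orientation; "force": force on the tool from outside, world axes, zero at the start; "wrist_torque": the same for the moment, N m; "grip_width": opening from 0.0 (shut) to 1.0 (fully open); "grip_force": force on a finger pad.
Only numpy, scipy, OpenCV 4.12 (cv2) and the standard library are available. Lean on these libraries where they do the work, as an engineer would, in place of code of your own. Each camera call takes 0.05 s, during which the arm holds its last target. There are 200 camera calls.

### The job

Couple the shear-box carriage to the load cell: slide the carriage in so that its flat tongue goes between the two ears of the yoke, then pass the coupling pin from its stand down through the upper ear, the eye of the tongue and the lower ear until its collar sits fully home on the yoke. The load cell is a light one, so work gently and by feel, leave the pin in place and do not disturb the things lying around.

Things in the scene. Friction and masses are not known exactly. Their poses are not given: they have to be found in the camera images.
- pin: Steel pin, upright in its stand, 79 mm long, 40 to 65 g. Origin at the flat end of its nose, z up. Shank 12 mm diameter to z = 48 mm (first 2 mm taper from 10 mm), collar 24 mm diameter at 48 to 53 mm, ribbed round grip 16 mm diameter at 53 to 79 mm. Sinks by its own weight where holes are in line; pressed sideways by the carriage it leans and hangs (on the lower ear's rim) until eased.
- pin_stand: Wooden block, fixed, 50 x 110 mm, 48 mm high, origin under its centre, long side along y. The pin stands in a 14.5 mm blind hole at y = 27 mm, nose 4 mm above the desk, collar 4 mm above the block. Two small screws with round heads (15 mm diameter, 9 mm high) are fixed in it at y = -12 and -36 mm.
- yoke: Steel yoke on the load cell, fixed; same origin and axes as yoke_mouth. Two level ears 34 mm wide, 14 mm thick, 14 mm gap between; a 13.2 mm hole through both on one vertical line. The ears end in a half round 17 mm before the hole (-y side); the gap is open 38 mm behind it. Pin home: collar on the upper ear, nose 48 mm below the origin, in free air. Nothing within 45 mm of the hole is higher.
- yoke_mouth (a point): Centre of the hole in the yoke's upper ear, on the ear's top face, 83 mm above the desk; z up, y along the rig from the carriage towards the load cell (the way the carriage slides in).
- carriage (a joint): Travel of the carriage towards the yoke, m: 0 fully back, 0.067 at its front stop, starts at 0 to 0.02; stiff, about 10 N of friction, stays where left. Its tongue is screwed out to a length that is not reported: the eye comes under the yoke's hole somewhere from 0.047 to 0.063, so at the front stop it is 4 to 20 mm past it. With the pin through, 1.5 mm of play each way.
- rig: The shear-test unit, fixed: aluminium base 124 x 372 mm, 18 mm high, origin under its centre; y runs along it from the carriage end to the yoke (y = 31 mm), load cell and dark bracket (78 mm high). The carriage's level steel tongue is 32 mm wide, 11 mm thick, top face 15.5 mm below yoke_mouth, eye 13.8 mm; half round 16 mm ahead of the eye's centre, solid for 28 mm behind it.
- knob (a point): Middle of the black upright knob at the rear of the carriage, to be gripped for sliding it: 21 mm diameter, 32 mm tall, 96 to 128 mm above the desk, this point at 112 mm, on a thin post; moves with the carriage, y is the sliding direction. The brass shear box, 90 mm high, begins 5 mm ahead of the knob's side. In line with the hole, 130 to 146 mm behind it when coupled.
- dial_gauge: Bystander: dial gauge lying on the desk to the right, 109 x 57 x 22 mm. Origin under its centre.
- moisture_tin: Bystander: round aluminium lidded tin to the right, 66 mm diameter, 45 mm high. Origin under its centre.
- cutter_ring: Bystander: brass specimen ring beyond the pin stand, 63 mm diameter, 25 mm high. Origin under its centre.

How it is judged (in metres and radians):
On the way, in this order (a step that is already met when the one before it is completed fails the run):
1. the tongue stands in the yoke, under the upper ear's hole (value of joint carriage above 0.0435 m), for 0.2 s.
2. the pin's nose has entered the upper ear (z of pin in the frame of yoke_mouth below -0.004 m and horizontal distance between pin and yoke_mouth below 0.004 m), for 0.2 s.
At the end, for the whole second after the job is handed in: The pin stands upright in the yoke within 4 mm of the hole's line, its collar within 2 mm of the upper ear's top face, at rest, with the carriage at more than 0.0435 of its travel (so that the pin passes through the tongue's eye) (z of pin in the frame of yoke_mouth below -0.046 m and horizontal distance between pin and yoke_mouth below 0.004 m and angle between pin's own z axis and vertical below 0.08 rad and value of joint carriage above 0.0435 m and linear speed of pin below 0.02 m/s); the robot touches nothing.
It fails at once if the pin is pressed against the yoke or the tongue with more than 35 N (contact force between pin and rig above 35 N).
It fails at once if the dial gauge, the tin or the brass ring is moved by more than 30 mm (distance of any of dial_gauge, moisture_tin, cutter_ring from where it was at the start of the episode above 0.03 m).
It also fails if it takes over 72 s, if anything falls off the work surface, if the arm or the gripper's body presses on something with over 40 N, if the wrist force passes 120 N, or if a joint passes its speed limit or range.

## Working session

There is one attempt and no reset: what is moved stays moved. The work goes in short steps, Python scripts to look and compute and a shell command to move; the robot and the scene stay as the last step left them, time stands still between calls to the robot, and variables do not carry over. Pictures are saved under pics/ and viewed, at most 10 in all, crops included, and the job is handed in when it is done.

```bash
mkdir -p pics; cat > h.py <<'E'
from rig import *
import numpy as np, cv2
from scipy.spatial.transform import Rotation as R
def toolT(s=None):
    s=s or sense(); q=s["ee_rot"]; T=np.eye(4); T[:3,:3]=R.from_quat([q[1],q[2],q[3],q[0]]).as_matrix(); T[:3,3]=s["eef_pos"]; return T
def camT(name,T=None):
    m=camera_model(name); return m,(np.array(m["world_from_camera"]) if name!="wrist" else T@np.array(m["T_tool_cam"]))
def ray(name,u,v,T=None):
    m,W=camT(name,T); K=np.array([[m["fx"],0,m["cx"]],[0,m["fy"],m["cy"]],[0,0,1.]])
    p=cv2.undistortPointsIter(np.array([[[u,v]]],float),K,np.array([m["k1"],0,0,0,0.]),None,None,(3,100,1e-10))[0,0]
    d=W[:3,:3]@np.array([p[0],-p[1],-1]); return W[:3,3],d/np.linalg.norm(d)
def atz(name,u,v,z,T=None):
    o,d=ray(name,u,v,T); return o+d*(z-o[2])/d[2]
def tri(*rays):
    A=0;b=0
    for o,d in rays:
        P=np.eye(3)-np.outer(d,d);A=A+P;b=b+P@o
    x=np.linalg.solve(A,b); return x,[np.linalg.norm(np.cross(x-o,d)) for o,d in rays]
def proj(name,X,T=None):
    m,W=camT(name,T); p=np.linalg.inv(W)@np.append(X,1); a=np.array([p[0],-p[1]])/-p[2]; a=a*(1+m["k1"]*(a@a)); return a*[m["fx"],m["fy"]]+[m["cx"],m["cy"]]
E
python3 - <<'E'
from h import *
np.set_printoptions(precision=2,suppress=True)
s=sense();print(s);np.save('T0.npy',toolT(s))
for n in("scene","top","wrist"):
    im=capture(n);cv2.imwrite(f'pics/{n}0.png',cv2.resize(im,(800,600),interpolation=cv2.INTER_CUBIC));cv2.imwrite(f'{n}0_raw.png',im);print(n,camera_model(n))
E
```

```text
{'time_s': 0.0, 'joints': array([ 1.08,  0.31,  1.5 , -0.  ,  1.33, -0.22]), 'dq': array([-0., -0.,  0., -0.,  0.,  0.]), 'tau': array([ -0.  , -41.23, -25.97,  -0.  ,   0.  ,  -0.  ]), 'eef_pos': array([138.81, 506.06, 230.72]), 'ee_rot': array([-0.  ,  0.13,  0.99, -0.  ]), 'force': array([0.04, 0.29, 0.14]), 'wrist_torque': array([ 0.03,  0.02, -0.03]), 'grip_force': 0.0, 'grip_width': 1.0011076850911171}
scene {'fx': 490.6088236422205, 'fy': 490.6088236422205, 'cx': 258.24577158571685, 'cy': 194.23049878955246, 'k1': 0.07375828720923076, 'world_from_camera': array([[   0.46,    0.44,   -0.77, -528.66],
       [  -0.89,    0.21,   -0.41, -625.71],
       [  -0.02,    0.87,    0.49,  786.71],
       [   0.  ,    0.  ,    0.  ,    1.  ]])}
top {'fx': 416.2335165520663, 'fy': 416.2335165520663, 'cx': 253.27270643833447, 'cy': 195.13388706965125, 'k1': -0.0034189798626561374, 'world_from_camera': array([[  -0.02,    1.  ,   -0.07,  457.92],
       [  -1.  ,   -0.02,   -0.02,  -78.63],
       [  -0.02,    0.07,    1.  , 1419.  ],
       [   0.  ,    0.  ,    0.  ,    1.  ]])}
wrist {'fx': 341.8094506702839, 'fy': 341.8094506702839, 'cx': 256.03459608821015, 'cy': 188.31880728048992, 'k1': -0.08041187983961656, 'T_tool_cam': array([[  -0.  ,    0.97,    0.26,   66.85],
       [   1.  ,    0.  ,    0.  ,    0.48],
       [  -0.  ,    0.26,   -0.97, -142.61],
       [   0.  ,    0.  ,    0.  ,    1.  ]])}
```

View pics/scene0.png

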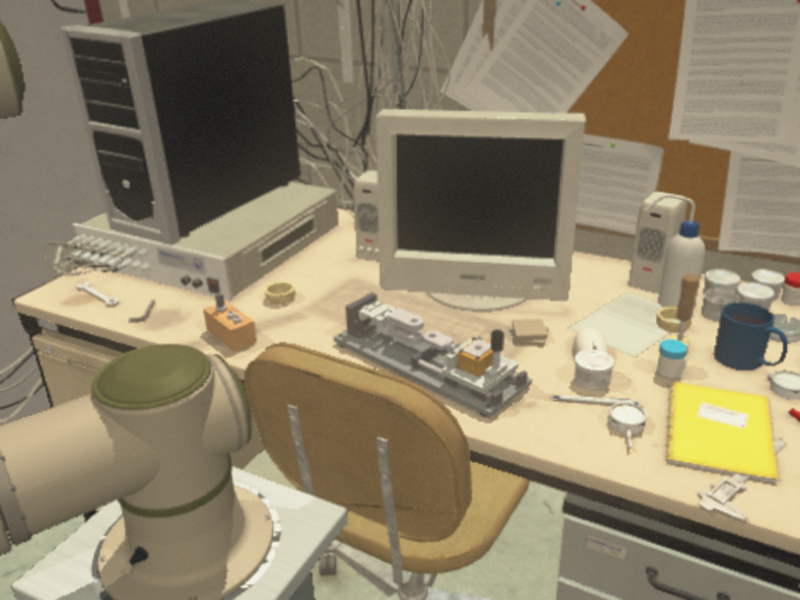

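View pics/top0.png

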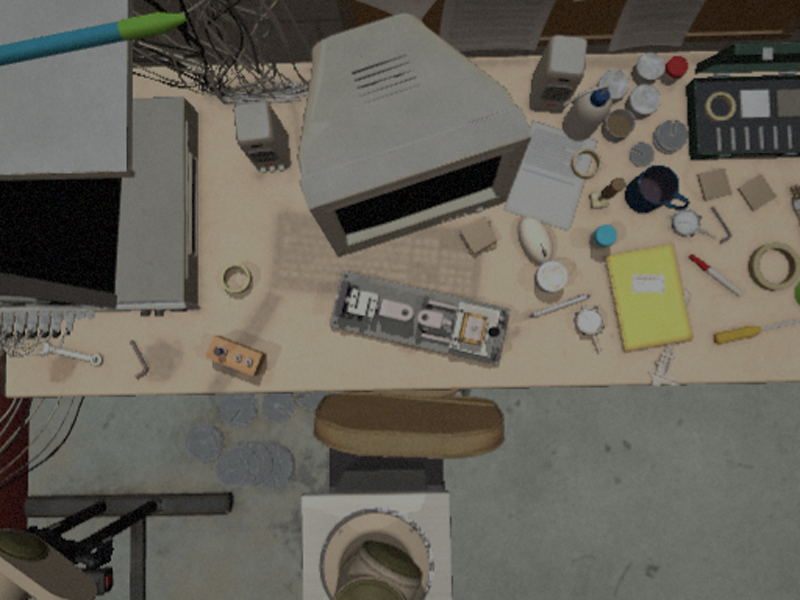

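The scene view shows the stand at about (230,325), the rig from (345,335) to (520,385) and the knob at (497,340). In the top view the pin is at (221,351), the yoke hole near (406,314) and the knob at (494,331). I'll enlarge these areas for accuracy.

```bash
python3 - <<'E'
from h import *
t=cv2.imread('top0_raw.png');s=cv2.imread('scene0_raw.png')
def c(im,x,y,w,h,k): return cv2.resize(im[y:y+h,x:x+w],(w*k,h*k),interpolation=cv2.INTER_CUBIC)
m=np.zeros((600,800,3),np.uint8)
def put(a,x,y): m[y:y+a.shape[0],x:x+a.shape[1]]=a
put(c(t,210,170,116,64,5),0,0)       # top rig x=u/5+210,y=v/5+170
put(c(t,130,210,42,34,5),585,0)      # top stand x=(u-585)/5+130,y=v/5+210
put(c(s,212,187,130,55,4),0,325)    # scene rig /4 ->212, (v-325)/4+187
put(c(s,125,175,42,50,5),585,325)
cv2.imwrite('pics/crop1.png',m)
E
```

```text
(no output)
```

View pics/crop1.png

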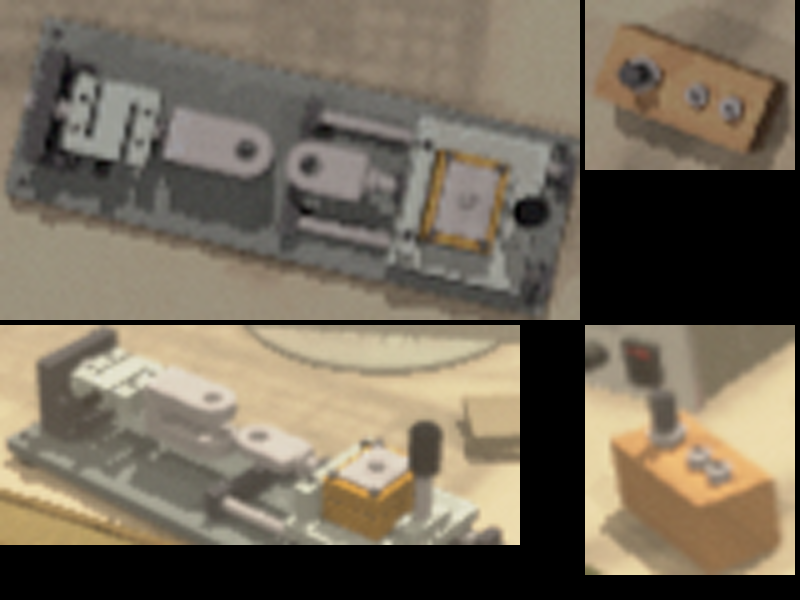

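```bash
python3 - <<'E'
from h import *
np.set_printoptions(precision=1,suppress=True)
P={'hole':((259.4,200),(265,205.2),83),'eye':((272.2,203),(276.5,214.5),67.5),'knobtop':((316.2,212.2),(318.5,212.9),128),'pintop':((140,224.6),(140.6,188.8),83),'s1':((152.4,229.4),(147.6,201.2),57),'s2':((159.2,231.8),(151.4,203.4),57)}
X={}
for k,(a,b,z) in P.items():
    x,e=tri(ray('top',*a),ray('scene',*b)); X[k]=atz('top',*a,z); print(k,x,e[0],'topz',X[k],'scenez',atz('scene',*b,z))
d=X['hole']-X['knobtop'];print('dir',np.degrees(np.arctan2(d[1],d[0])),np.hypot(d[0],d[1]))
d=X['hole']-X['eye'];print(np.degrees(np.arctan2(d[1],d[0])),np.hypot(d[0],d[1]))
d=X['s1']-X['s2'];print('stand',np.degrees(np.arctan2(d[1],d[0])),np.hypot(d[0],d[1]));d=X['pintop']-X['s2'];print(np.degrees(np.arctan2(d[1],d[0])),np.hypot(d[0],d[1]))
for c in[(45,20),(15,195),(575,135),(545,310)]: print(atz('top',c[0]/5+210,c[1]/5+170,18))
T=toolT();print(T)
for k in X: print(k,T[:3,:3].T@(X[k]-T[:3,3]))
E
```

```text
hole [532.6 -75.1  80.4] 0.7550446011042639 topz [532.1 -74.5  83. ] scenez [529.1 -77.8  83. ]
eye [ 522.6 -116.2   65.9] 0.452453358389177 topz [ 522.3 -115.8   67.5] scenez [ 520.5 -117.7   67.5]
knobtop [ 488.7 -251.1  125. ] 1.466977407902227 topz [ 488.  -249.4  128. ] scenez [ 485. -254.  128.]
pintop [461.7 311.9  79.4] 0.8358870487533894 topz [461.2 311.6  83. ] scenez [456.9 306.2  83. ]
s1 [445.6 278.1  52.8] 1.6222373073367191 topz [444.7 278.3  57. ] scenez [440.5 271.1  57. ]
s2 [436.9 255.7  55.2] 0.9028738756853011 topz [436.4 256.   57. ] scenez [434.8 252.5  57. ]
dir 75.83937253828255 180.36117672682255
76.63998779530193 42.44693272811853
stand 69.63459353010292 23.837472923781444
65.97654065945663 60.85794741494592
[627.   60.7  18. ]
[508.7  82.8  18. ]
[ 541. -295.   18.]
[ 424.2 -271.2   18. ]
[[ -1.    0.3  -0.  138.9]
 [  0.3   1.   -0.  506.1]
 [  0.   -0.   -1.  230.9]
 [  0.    0.    0.    1. ]]
hole [-532.9 -455.7  148.2]
eye [-534.4 -498.1  163.7]
knobtop [-536.6 -636.1  103.4]
pintop [-362.4 -102.2  147.9]
s1 [-355.3 -138.6  173.9]
s2 [-353.2 -162.3  174. ]
```

Triangulated heights match the text: hole 80, eye 66, knob top 125 and pin top 79, all about 3 mm low. The rig's y axis points at about 76.2° and the eye must travel about 42 mm. First I turn the tool so that its x runs along the rig, then travel over the rig.

```bash
python3 -m crank '[[[0,0,0,0,0,1,85],[0,0,0,0,0,1,85],[0,0,0,0,0,1,85],[0,0,0,0,0,1,85],[0,0,0,0,0,1,85],[0,0,0,0,0,1,85],[0,0,0,0,0,1,85],[0,0,0,0,0,1,85]]]' 60; python3 -m crank '[[[0,0,0,0,0,1,85],[0,0,0,0,0,1,85],[0,0,0,0,0,1,85],[-1,0.8,0,0,0,0.1,85],[-1,0.8,0,0,0,0,85],[-1,0.8,0,0,0,0,85],[-1,0.8,0,0,0,0,85],[-1,0.8,0,0,0,0,85]]]'; python3 -m crank '[[[-1,0.8,0,0,0,0,85],[-1,0.8,0,0,0,0,85],[-1,0.8,0,0,0,0,85],[-1,0.8,0,0,0,0,85],[-1,0.8,0,0,0,0,85],[-1,0.8,0,0,0,0,85],[-1,0.8,0,0,0,0,85],[-1,0.8,0,0,0,0,85]]]'
```

```text
time_s: 0.95
eef_pos: [138.9, 506.2, 231.1]
ee_rot: [0.0, 0.641, 0.768, -0.0]
force: [-0.5, -0.5, -1.1]
grip_width: 0.999
grip_force: 0.0
time_s: 1.75
eef_pos: [206.0, 359.6, 231.1]
ee_rot: [0.0, 0.789, 0.615, -0.0]
force: [0.8, -0.4, 0.6]
grip_width: 0.993
grip_force: 0.0
time_s: 2.55
eef_pos: [312.3, 126.6, 231.3]
ee_rot: [0.0, 0.789, 0.615, 0.0]
force: [1.6, 0.4, 0.7]
grip_width: 0.998
grip_force: 0.0
```

```bash
python3 -m crank '[[[-1,0.8,0,0,0,0,85],[-1,0.8,0,0,0,0,85],[-1,0.8,0,0,0,0,85],[-1,0.8,0,0,0,0,85],[-1,0.8,0,0,0,0,85],[-1,0.8,0,0,0,0,85],[-1,0.8,0,0,0,0,85],[-1,0.8,0,0,0,0,85]]]' | head -3; python3 -m crank '[[[-1,0.8,0,0,0,0,85],[-1,0.8,0,0,0,0,85],[-1,0.8,0,0,0,0,85],[-1,0.8,0,0,0,0,85],[-1,0.8,0,0,0,0,85],[0,0,0,0,0,0,85],[0,0,0,0,0,0,85],[0,0,0,0,0,0,85]]]'; python3 - <<'E'
from h import *
T=toolT();np.save('T1.npy',T);print(T)
im=capture('wrist');cv2.imwrite('w1_raw.png',im);cv2.imwrite('pics/w1.png',cv2.resize(im,(800,600),interpolation=cv2.INTER_CUBIC))
E
```

```text
time_s: 3.35
eef_pos: [418.6, -106.5, 231.1]
ee_rot: [-0.0, 0.789, 0.615, -0.0]
time_s: 4.15
eef_pos: [484.5, -250.1, 231.3]
ee_rot: [-0.0, 0.789, 0.615, 0.0]
force: [-0.5, -0.4, 0.0]
grip_width: 0.996
grip_force: 0.0
[[ 2.43856512e-01  9.69811282e-01 -2.81828425e-04  4.84535987e+02]
 [ 9.69811277e-01 -2.43856401e-01  3.77509089e-04 -2.50143099e+02]
 [ 2.97386908e-04 -3.65378434e-04 -9.99999889e-01  2.31265208e+02]
 [ 0.00000000e+00  0.00000000e+00  0.00000000e+00  1.00000000e+00]]
```

View pics/w1.png

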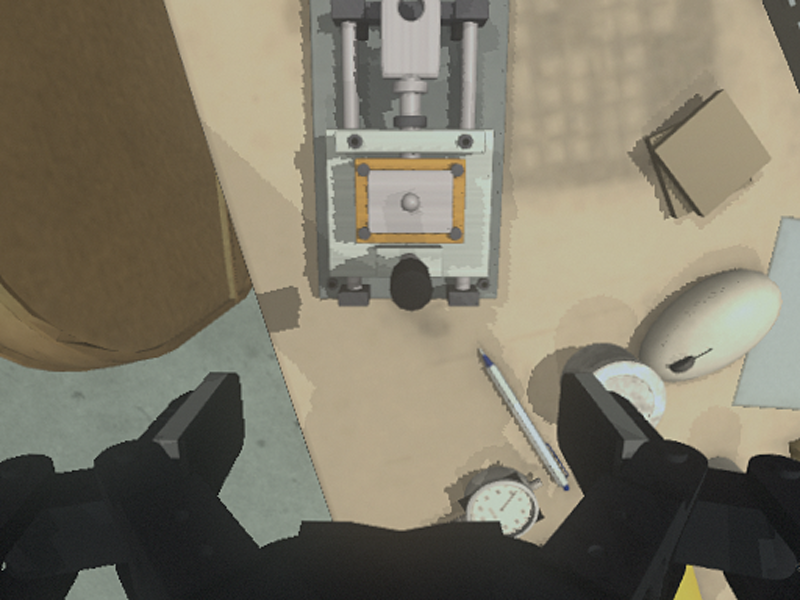

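The wrist view shows the knob top at about (410,289), the box's ball at (410,203) and the eye at the top edge near (411,10).

```bash
python3 - <<'E'
from h import *
np.set_printoptions(precision=1,suppress=True)
T=np.load('T1.npy')
k=.64
def w(u,v,z): return atz('wrist',u*k,v*k,z,T)
kn=w(410,289,128);print('knob',kn,'tool',T[:3,:3].T@(kn-T[:3,3]))
ey=w(411,9,67.5);d=ey-kn;print('eye',ey,np.degrees(np.arctan2(d[1],d[0])),np.hypot(d[0],d[1]))
print('knob tri w/top/scene',tri(ray('wrist',410*k,289*k,T),ray('top',316.2,212.2),ray('scene',318.5,212.9)))
print('predict knobtop px',proj('wrist',[488.5,-250.5,128],T)/k)
b=w(410,203,95);d=b-kn;print('axis',np.degrees(np.arctan2(d[1],d[0])))
E
```

```text
knob [ 488.2 -248.3  128. ] tool [  2.6   3.2 103.3]
eye [ 523.2 -114.8   67.5] 75.31190977732528 138.00619236237037
knob tri w/top/scene (array([ 488.5, -250.5,  124.7]), [np.float64(1.3437983308325696), np.float64(0.8148181386179782), np.float64(2.1389491908205533)])
predict knobtop px [411.7 293.1]
axis 75.10728124679018
```

```bash
python3 -m crank '[[[0.06,0.12,0.9,0,0,0,85],[0,0,0.9,0,0,0,85],[0,0,0.9,0,0,0,85],[0,0,0.9,0,0,0,60],[0,0,0.9,0,0,0,45],[0,0,0.9,0,0,0,40],[0,0,0,0,0,0,10],[0,0,0,0,0,0,10]]]' 60;  python3 -m crank '[[[0,0,0,0,0,0,10],[0,0,0,0,0,0,10],[0,0,0,0,0,0,10],[0,0,0,0,0,0,10],[0,0,0,0,0,0,10],[0,0,0,0,0,0,10],[0,0,0,0,0,0,10],[0,0,0,0,0,0,10]]]'
```

```text
time_s: 5.0
eef_pos: [489.7, -249.8, 96.1]
ee_rot: [0.002, 0.789, 0.615, 0.002]
force: [19.9, -3.7, -21.5]
grip_width: 0.224
grip_force: 59.9
time_s: 5.8
eef_pos: [489.7, -249.8, 96.1]
ee_rot: [0.002, 0.789, 0.615, 0.002]
force: [16.5, -2.5, -22.8]
grip_width: 0.224
grip_force: 59.8
```

```bash
python3 -m crank '[[[0.1,0.02,0,0,0,0,10],[0.1,0,0,0,0,0,10],[0.1,0,0,0,0,0,10],[0.1,0,0,0,0,0,10],[0.1,0,0,0,0,0,10],[0.1,0,0,0,0,0,10],[0.1,0,0,0,0,0,10],[0.1,0,0,0,0,0,10]]]';  python3 -m crank '[[[0.1,0,0,0,0,0,10],[0.1,0,0,0,0,0,10],[0.1,0,0,0,0,0,10],[0.1,0,0,0,0,0,10],[0.1,0,0,0,0,0,10],[0.1,0,0,0,0,0,10],[0.1,0,0,0,0,0,10],[0,0,0,0,0,0,10]]]'; python3 - <<'E'
from h import *
s=sense();T=toolT(s);np.save('T2.npy',T);print(s['force'],s['eef_pos'])
im=capture('wrist');cv2.imwrite('w2_raw.png',im)
t=capture('top');sc=capture('scene');cv2.imwrite('t2_raw.png',t)
def c(im,x,y,w,h,k): return cv2.resize(im[y:y+h,x:x+w],(w*k,h*k),interpolation=cv2.INTER_CUBIC)
m=np.zeros((600,800,3),np.uint8)
m[:, :400]=c(im,206,0,100,150,4)
m[:240,400:]=c(t,245,185,80,48,5)[:240,:400]
m[250:500,400:]=c(sc,240,190,80,50,5)
cv2.imwrite('pics/m2.png',m)
E
```

```text
time_s: 6.6
eef_pos: [494.2, -232.3, 96.1]
ee_rot: [0.002, 0.789, 0.615, -0.0]
force: [9.2, -12.2, -22.1]
grip_width: 0.228
grip_force: 59.7
time_s: 7.4
eef_pos: [498.6, -215.0, 96.1]
ee_rot: [0.002, 0.789, 0.615, 0.0]
force: [10.8, -10.0, -22.7]
grip_width: 0.227
grip_force: 59.7
[ 10.77201611 -10.02799099 -22.70290507] [ 498.56176036 -214.98890902   96.11933917]
```

View pics/m2.png

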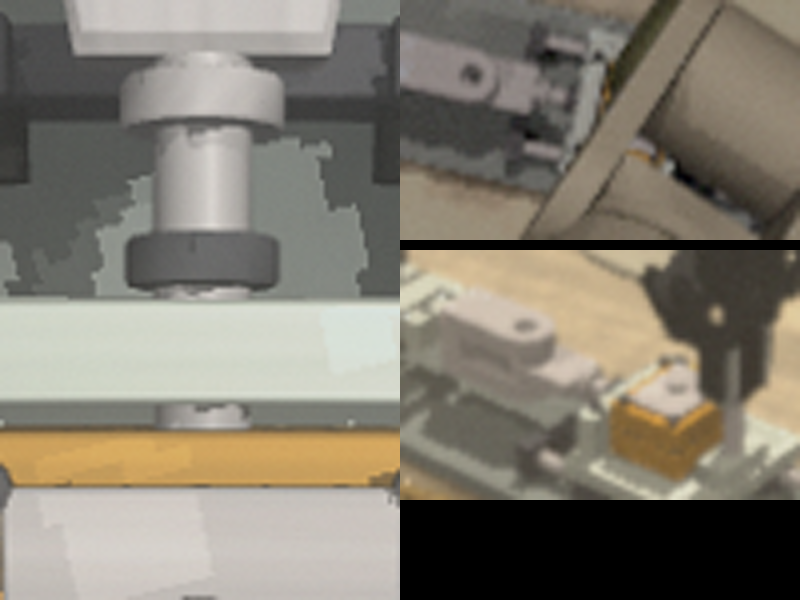

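```bash
python3 -m crank '[[[0.08,0,0,0,0,0,10],[0.08,0,0,0,0,0,10],[0.08,0,0,0,0,0,10],[0,0,0,0,0,0,10],[0,0,0,0,0,0,10],[0,0,0,0,0,0,10],[0,0,0,0,0,0,10],[0,0,0,0,0,0,10]]]'
```

```text
time_s: 8.35
eef_pos: [500.0, -209.3, 96.1]
ee_rot: [0.002, 0.789, 0.615, 0.0]
force: [10.9, -10.8, -23.0]
grip_width: 0.23
grip_force: 59.7
```

```bash
python3 -m crank '[[[0,0,0,0,0,0,85],[0,0,0,0,0,0,85],[0,0,0,0,0,0,85],[0,0,0,0,0,0,85],[0,0,-0.7,0,0,0,85],[0,0,-0.7,0,0,0,85],[0.9,0,0,0,0,0,85],[0.9,0,0,0,0,0,85]]]';python3 -m crank '[[[0.6,-0.06,0,0,0,0,85],[0.44,0,0,0,0,0,85],[0,0,0,0,0,0,85],[0,0,0,0,0,0,85],[0,0,0,0,0,0,85],[0,0,0,0,0,0,85],[0,0,0,0,0,0,85],[0,0,0,0,0,0,85]]]'; python3 - <<'E'
from h import *
s=sense();T=toolT(s);np.save('T3.npy',T);print(s['force'],s['eef_pos'])
im=capture('wrist');cv2.imwrite('w3_raw.png',im)
p=proj('wrist',[532.3,-74.8,83],T);print(p)
x,y=int(p[0]-40),max(0,int(p[1]-30));print(x,y)
cv2.imwrite('pics/w3.png',cv2.resize(im[y:y+60,x:x+80],(800,600),interpolation=cv2.INTER_CUBIC))
E
```

```text
time_s: 9.15
eef_pos: [510.4, -164.3, 132.2]
ee_rot: [0.001, 0.789, 0.614, 0.0]
force: [-0.2, -0.5, 0.1]
grip_width: 0.994
grip_force: 0.0
time_s: 9.95
eef_pos: [515.0, -139.1, 131.3]
ee_rot: [-0.0, 0.789, 0.615, -0.0]
force: [0.3, -0.4, 0.7]
grip_width: 0.997
grip_force: 0.0
[ 0.30191391 -0.35888756  0.74004182] [ 514.97297344 -139.13448169  131.27137245]
[260.6817371   95.87815887]
220 65
```

View pics/w3.png

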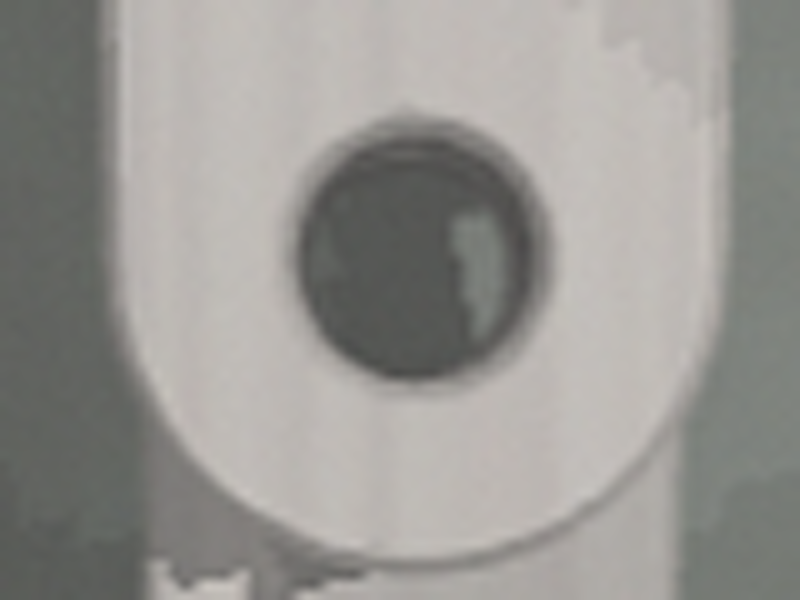

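```bash
python3 - <<'E'
from h import *
np.set_printoptions(precision=2,suppress=True)
T=np.load('T3.npy');h=atz('wrist',261.8,90,83,T);print('hole',h)
f=lambda X:(proj('wrist',X,T)-[220,65])*10
ax=T[:3,0]
for z,r in((83,6.6),(69,6.6),(67.5,6.9),(56.5,6.9),(55,6.6),(41,6.6)):
    c=h.copy();c[2]=z
    print(z,'c',f(c),'top',f(c+ax*r)[1],'bot',f(c-ax*r)[1],'L',f(c-T[:3,1]*r)[0],'R',f(c+T[:3,1]*r)[0])
im=cv2.imread('w3_raw.png').astype(float).mean(2);print(im[72:108,259:264].mean(1).round())
print(im[88:92,246:278].mean(0).round())
E
```

```text
hole [533.64 -71.94  83.  ]
83 c [418. 250.] top 123.72836311273616 bot 374.61051371004174 L 295.81538833762437 R 540.1473673430536
69 c [413.92 255.11] top 137.58227896116097 bot 371.1978204525424 L 300.1164952141724 R 527.6878564021303
67.5 c [413.51 255.62] top 133.61816036451145 bot 376.0632616701902 L 295.40785414256163 R 531.5855100907612
56.5 c [410.72 259.12] top 143.3696958492419 bot 373.463181826327 L 298.61290929939145 R 522.7955578942721
55 c [410.36 259.57] top 149.6486258036431 bot 368.22077552133476 L 303.86527860967163 R 516.8275262595404
41 c [407.23 263.49] top 160.2523342911431 bot 365.6009670424652 L 307.16170440884554 R 507.2771146272254
[187. 187. 188. 183. 163. 133. 116.  87.  95.  81.  85.  87.  86.  86.
  85.  86.  86.  85.  86.  86.  85.  86.  87.  86.  86.  86.  85.  86.
  85.  84.  85. 146. 162. 183. 186. 186.]
[187. 179. 160. 135.  91.  92.  95.  89.  86.  86.  86.  87.  87.  86.
  86.  86.  86.  86.  85.  98. 116. 122. 122. 120. 100.  85.  80. 107.
 127. 161. 186. 191.]
```

The hole's rim is a circle centred at (418,250) in the crop. It looks straight through to the base, so the eye is in line within about 0.5 mm. Next is the pin.

```bash
python3 -m crank '[[[0.95,-0.43,-0.5,0,0,0,85],[0.95,-0.43,-0.5,0,0,0,85],[0.95,-0.43,0,0,0,0,85],[0.95,-0.43,0,0,0,0,85],[0.95,-0.43,0,0,0,0,85],[0.95,-0.43,0,0,0,0,85],[0.95,-0.43,0,0,0,0,85],[0.95,-0.43,0,0,0,0,85]]]'|head -2;python3 -m crank '[[[0.95,-0.43,0,0,0,0,85],[0.95,-0.43,0,0,0,0,85],[0.95,-0.43,0,0,0,0,85],[0.95,-0.43,0,0,0,0,85],[0.95,-0.43,0,0,0,0,85],[0.95,-0.43,0,0,0,0,85],[0.95,-0.43,0,0,0,0,85],[0,0,0,0,0,0,85]]]'; python3 - <<'E'
from h import *
s=sense();T=toolT(s);np.save('T4.npy',T);print(s['force'],s['eef_pos'])
im=capture('wrist');cv2.imwrite('w4_raw.png',im)
p=proj('wrist',[461.5,311.7,83],T);print(p)
x,y=int(p[0]-64),max(0,int(p[1]-48));print(x,y)
cv2.imwrite('pics/w4.png',cv2.resize(im[y:y+96,x:x+128],(768,576),interpolation=cv2.INTER_CUBIC))
E
```

```text
time_s: 10.8
eef_pos: [477.8, 67.3, 156.4]
time_s: 11.6
eef_pos: [445.0, 248.0, 156.3]
ee_rot: [-0.0, 0.788, 0.616, 0.0]
force: [0.3, 0.4, -0.4]
grip_width: 0.999
grip_force: 0.0
[ 0.27336483  0.44182649 -0.35485256] [445.03510003 248.02554362 156.27740252]
[259.38492205  97.54802969]
195 49
```

View pics/w4.png

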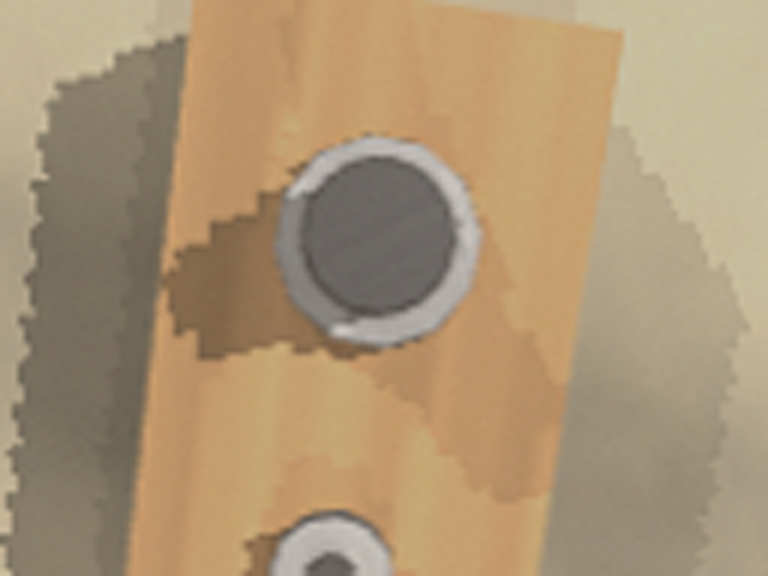

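The grip's top disc is centred at (378,236) in the crop, which is raw (258, 88.3).

```bash
python3 - <<'E'
from h import *
np.set_printoptions(precision=2,suppress=True)
T=np.load('T4.npy');h=atz('wrist',258,88.3,83,T);print(h,T[:3,:3].T@(h-T[:3,3]))
print(tri(ray('wrist',258,88.3,T),ray('top',140,224.6),ray('scene',140.6,188.8)))
E
```

```text
[462.01 317.26  83.  ] [71.26 -0.24 73.31]
(array([462.48, 314.58,  77.5 ]), [np.float64(2.838163606993073), np.float64(1.8450122282674242), np.float64(2.257253374715449)])
```

The wrist and top views disagree by about 5 mm along y, so I move over the pin and look again from a second wrist place.

```bash
python3 -m crank '[[[0.8,0,0.4,0,0,0,60],[0.8,0,0.4,0,0,0,50],[0.8,0,0.4,0,0,0,50],[0.2,0,0.2,0,0,0,50],[0,0,0,0,0,0,50],[0,0,0,0,0,0,50],[0,0,0,0,0,0,50],[0,0,0,0,0,0,50]]]'; python3 - <<'E'
from h import *
s=sense();T=toolT(s);np.save('T5.npy',T);print(s['eef_pos'])
im=capture('wrist');cv2.imwrite('w5_raw.png',im)
cv2.imwrite('pics/w5.png',cv2.resize(im[150:384,136:376],(720,600),interpolation=cv2.INTER_CUBIC))
E
```

```text
time_s: 12.45
eef_pos: [461.8, 308.5, 121.8]
ee_rot: [0.0, 0.789, 0.614, 0.0]
force: [0.2, 0.4, 0.2]
grip_width: 0.588
grip_force: 0.0
[461.81218618 308.46658074 121.81149375]
```

View pics/w5.png

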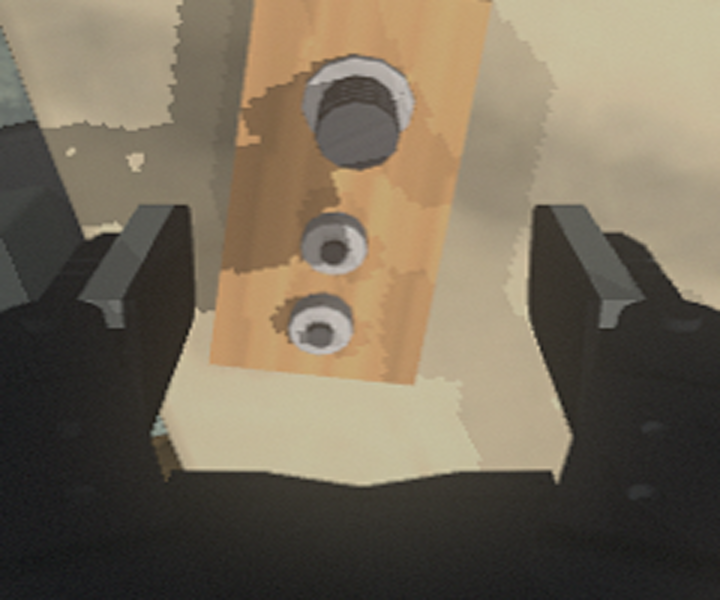

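The pin top disc is at crop (358,133), raw (255.3, 201.9). The fingers are symmetric about column 361, so the pin is centred sideways.

```bash
python3 - <<'E'
from h import *
np.set_printoptions(precision=2,suppress=True)
T4=np.load('T4.npy');T=np.load('T5.npy');h=atz('wrist',255.3,201.9,83,T);print(h,T[:3,:3].T@(h-T[:3,3]))
print(tri(ray('wrist',258,88.3,T4),ray('wrist',255.3,201.9,T)))
print(tri(ray('wrist',258,88.3,T4),ray('wrist',255.3,201.9,T),ray('top',140,224.6)))
for z in(-13,-8,0):
  for sx in(-11,0,11):
   print(z,sx,[(proj('wrist',(T@np.array([sx,sy*25,z,1]))[:3],T)-[136,150])*[3,2.564] for sy in(-1,1)])
E
```

```text
[462.23 318.15  83.  ] [ 9.48 -1.99 38.81]
(array([462.03, 317.33,  80.28]), [np.float64(0.014063878480199625), np.float64(0.01406387848008572)])
(array([461.6 , 315.76,  72.28]), [np.float64(1.8287417195460933), np.float64(0.8175367247617477), np.float64(1.088717843575187)])
-13 -11 [array([196.46, 342.43]), array([546.86, 341.64])]
-13 0 [array([192.58, 282.86]), array([550.93, 282.08])]
-13 11 [array([188.66, 220.42]), array([555.03, 219.66])]
-8 -11 [array([201.57, 327.28]), array([540.99, 326.53])]
-8 0 [array([197.96, 269.25]), array([544.77, 268.52])]
-8 11 [array([194.31, 208.55]), array([548.57, 207.84])]
0 -11 [array([209.13, 304.9 ]), array([532.32, 304.2 ])]
0 0 [array([205.89, 249.21]), array([535.69, 248.52])]
0 11 [array([202.62, 191.12]), array([539.07, 190.45])]
```

```bash
python3 -m crank '[[[0.36,0,0,0,0,0,50],[0,0,0.7,0,0,0,50],[0,0,0.7,0,0,0,50],[0,0,0.6,0,0,0,50],[0,0,0.5,0,0,0,50],[0,0,0,0,0,0,50],[0,0,0,0,0,0,30],[0,0,0,0,0,0,20]]]' 40;  python3 -m crank '[[[0,0,0,0,0,0,5],[0,0,0,0,0,0,5],[0,0,0,0,0,0,5],[0,0,0,0,0,0,5],[0,0,0,0,0,0,5],[0,0,0,0,0,0,5],[0,0,0,0,0,0,5],[0,0,0,0,0,0,5]]]'
```

```text
time_s: 13.3
eef_pos: [464.3, 318.0, 59.6]
ee_rot: [0.0, 0.789, 0.615, 0.001]
force: [-0.8, 0.6, -0.6]
grip_width: 0.254
grip_force: 0.0
time_s: 14.1
eef_pos: [464.2, 318.0, 59.6]
ee_rot: [0.0, 0.789, 0.615, 0.001]
force: [-1.4, -0.3, 5.3]
grip_width: 0.169
grip_force: 39.0
```

```bash
python3 -m crank '[[[0,0,-0.3,0,0,0,5],[0,0,-0.7,0,0,0,5],[0,0,-1,0,0,0,5],[0,0,-1,0,0,0,5],[0,0,-1,0,0,0,5],[-0.96,0.44,0,0,0,0,5],[-0.96,0.44,0,0,0,0,5],[-0.96,0.44,0,0,0,0,5]]]';  python3 -m crank '[[[-0.96,0.44,0,0,0,0,5],[-0.96,0.44,0,0,0,0,5],[-0.96,0.44,0,0,0,0,5],[-0.96,0.44,0,0,0,0,5],[-0.96,0.44,0,0,0,0,5],[-0.96,0.44,0,0,0,0,5],[-0.96,0.44,0,0,0,0,5],[-0.96,0.44,0,0,0,0,5]]]';  python3 -m crank '[[[-0.96,0.44,0,0,0,0,5],[-0.96,0.44,0,0,0,0,5],[-0.96,0.44,0,0,0,0,5],[-0.96,0.42,0,0,0,0,5],[0,0,0,0,0,0,5],[0,0,0.2,0,0,0,5],[0,0,0,0,0,0,5],[0,0,0,0,0,0,5]]]'; python3 - <<'E'
from h import *
s=sense();T=toolT(s);np.save('T6.npy',T);print(s['eef_pos'],T[:3,:3].T@(np.array([535.8,-71.2,0])-T[:3,3]))
im=capture('wrist');cv2.imwrite('w6_raw.png',im)
cv2.imwrite('pics/w6.png',cv2.resize(im[130:280,156:356],(800,600),interpolation=cv2.INTER_CUBIC))
E
```

```text
time_s: 14.9
eef_pos: [478.1, 239.0, 159.2]
ee_rot: [0.0, 0.789, 0.615, 0.0]
force: [-0.2, -0.2, -0.6]
grip_width: 0.167
grip_force: 39.0
time_s: 15.7
eef_pos: [516.6, 31.0, 159.1]
ee_rot: [0.0, 0.789, 0.615, 0.0]
force: [0.3, -0.2, -0.2]
grip_width: 0.173
grip_force: 39.0
time_s: 16.5
eef_pos: [535.1, -70.7, 153.7]
ee_rot: [-0.0, 0.788, 0.615, -0.0]
force: [-0.1, 0.8, -0.4]
grip_width: 0.171
grip_force: 39.1
[535.13944432 -70.67787221 153.69821791] [ -0.36612814   0.85256367 153.69772355]
```

View pics/w6.png

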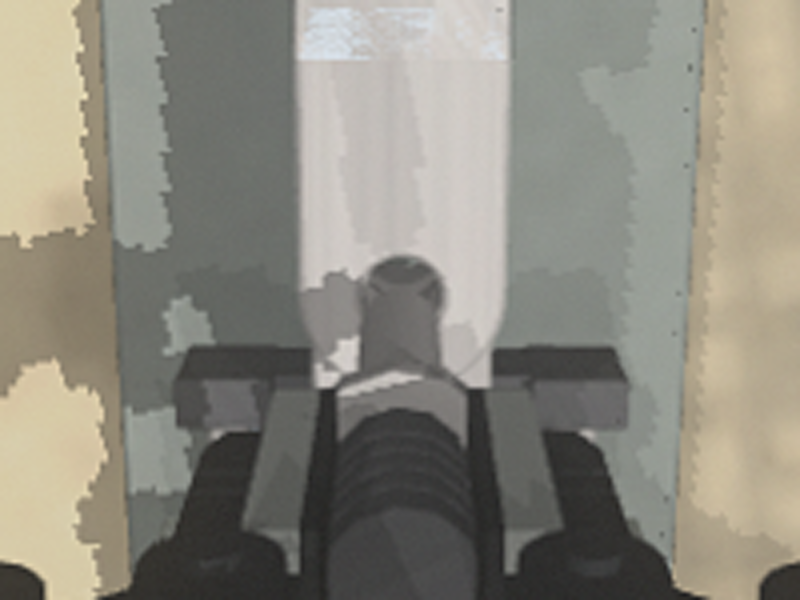

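```bash
python3 - <<'E'
from h import *
np.set_printoptions(precision=1,suppress=True)
T=np.load('T6.npy')
f=lambda X:(proj('wrist',(T@np.append(X,1))[:3],T)-[156,130])*4
tz=lambda z:T[2,3]-z
for dx in(-2,0,2): print(dx,'hole far',f([dx+6.6,0,tz(83)]),'near ear end',f([dx-17,0,tz(83)]),'nose far rim',f([dx+5,0,55.6]),'shank L/R',f([dx,-6,50])[0],f([dx,6,50])[0],'grip top',f([dx,0,55.6-79]),'collar far',f([dx+12,0,55.6-48]),'collar near-bot',f([dx-12,0,55.6-53]))
for c in[(403,255)]: print('hole centre est tool', (np.linalg.inv(T)@np.append(atz('wrist',c[0]/4+156,c[1]/4+130,83,T),1))-[6.6,0,0,0])
im=cv2.imread('w6_raw.png').astype(float).mean(2);print(im[190:226,255:258].mean(1).round())
E
```

```text
-2 hole far [409.8 258. ] near ear end [409.9 393.9] nose far rim [410.6 295.5] shank L/R 370.61262338385393 451.1588454143164 grip top [417.  588.9] collar far [413.8 362.6] collar near-bot [414.1 567.9]
0 hole far [409.8 246.1] near ear end [409.9 382.7] nose far rim [410.6 283. ] shank L/R 370.5063567963484 451.2662340310103 grip top [417.  570.6] collar far [413.9 346.4] collar near-bot [414.1 552.8]
2 hole far [409.8 234.2] near ear end [409.9 371.4] nose far rim [410.6 270.3] shank L/R 370.399944225545 451.37347131815477 grip top [417.  552.1] collar far [413.9 330.1] collar near-bot [414.1 537.5]
hole centre est tool [-1.5 -1.1 70.7  1. ]
[190. 190. 191. 170. 113.  89.  94.  91.  91.  90.  92. 105. 107. 106.
 107. 107. 107. 106. 107. 107. 107. 108. 108. 107. 107. 107. 105.  97.
  96.  96.  99. 103. 120. 168. 199. 175.]
```

```bash
python3 -m crank '[[[-0.03,0.03,0.2,0,0,0,5],[0,0,0.2,0,0,0,5],[0,0,0.1,0,0,0,5],[0,0,0.04,0,0,0,5],[0,0,0.04,0,0,0,5],[0,0,0.04,0,0,0,5],[0,0,0.04,0,0,0,5],[0,0,0,0,0,0,5]]]'
```

```text
time_s: 17.35
eef_pos: [535.8, -72.5, 137.2]
ee_rot: [-0.0, 0.789, 0.615, -0.0]
force: [-0.1, -0.6, -0.2]
grip_width: 0.169
grip_force: 39.1
```

```bash
python3 -m crank '[[[0,0,0.04,0,0,0,5],[0,0,0.03,0,0,0,5],[0,0,0.03,0,0,0,5],[0,0,0,0,0,0,5],[0,0,0,0,0,0,5],[0,0,0,0,0,0,5],[0,0,0,0,0,0,5],[0,0,0,0,0,0,5]]]'
```

```text
time_s: 18.15
eef_pos: [535.8, -72.4, 134.7]
ee_rot: [-0.0, 0.789, 0.615, -0.0]
force: [-1.5, 0.7, -0.7]
grip_width: 0.17
grip_force: 39.0
```

```bash
python3 -m crank '[[[0,0,0.05,0,0,0,5],[0,0,0.05,0,0,0,5],[0,0,0.05,0,0,0,5],[0,0,0.05,0,0,0,5],[0,0,0.05,0,0,0,5],[0,0,0.05,0,0,0,5],[0,0,0.05,0,0,0,5],[0,0,0,0,0,0,5]]]'
```

```text
time_s: 18.95
eef_pos: [535.8, -72.4, 125.8]
ee_rot: [-0.0, 0.789, 0.615, -0.0]
force: [-1.3, 1.1, -0.7]
grip_width: 0.168
grip_force: 39.2
```

Well into the upper ear with hardly any force (nose at about 70). I shift sideways a little to relieve it and feel for the tongue.

```bash
python3 -m crank '[[[0,-0.01,0.05,0,0,0,5],[0,0,0.04,0,0,0,5],[0,0,0.04,0,0,0,5],[0,0,0.04,0,0,0,5],[0,0,0.03,0,0,0,5],[0,0,0,0,0,0,5],[0,0,0,0,0,0,5],[0,0,0,0,0,0,5]]]'
```

```text
time_s: 19.75
eef_pos: [535.7, -72.4, 121.0]
ee_rot: [0.0, 0.789, 0.615, -0.0]
force: [-1.6, 0.9, -1.4]
grip_width: 0.168
grip_force: 39.2
```

```bash
python3 -m crank '[[[0,-0.01,0.05,0,0,0,5],[0,0,0.05,0,0,0,5],[0,0,0.05,0,0,0,5],[0,0,0.05,0,0,0,5],[0,0,0.05,0,0,0,5],[0,0,0.05,0,0,0,5],[0,0,0.05,0,0,0,5],[0,0,0,0,0,0,5]]]';python3 -m crank '[[[0,0,0.04,0,0,0,5],[0,0,0.04,0,0,0,5],[0,0,0.04,0,0,0,5],[0,0,0.04,0,0,0,5],[0,0,0,0,0,0,5],[0,0,0,0,0,0,5],[0,0,0,0,0,0,5],[0,0,0,0,0,0,5]]]'
```

```text
time_s: 20.55
eef_pos: [535.3, -72.3, 112.1]
ee_rot: [-0.0, 0.789, 0.615, -0.0]
force: [0.1, 0.8, -0.2]
grip_width: 0.171
grip_force: 39.1
time_s: 21.35
eef_pos: [535.4, -72.3, 108.3]
ee_rot: [-0.0, 0.789, 0.615, -0.0]
force: [-0.4, 1.7, -1.2]
grip_width: 0.167
grip_force: 39.1
```

```bash
python3 -m crank '[[[0,0,0.06,0,0,0,5],[0,0,0.06,0,0,0,5],[0,0,0.06,0,0,0,5],[0,0,0.06,0,0,0,5],[0,0,0.06,0,0,0,5],[0,0,0.06,0,0,0,5],[0,0,0.06,0,0,0,5],[0,0,0,0,0,0,5]]]';python3 -m crank '[[[0,0,0.06,0,0,0,5],[0,0,0.06,0,0,0,5],[0,0,0.04,0,0,0,5],[0,0,0.03,0,0,0,5],[0,0,0,0,0,0,5],[0,0,0,0,0,0,5],[0,0,0,0,0,0,5],[0,0,0,0,0,0,5]]]'
```

```text
time_s: 22.15
eef_pos: [535.3, -72.3, 97.5]
ee_rot: [-0.0, 0.789, 0.615, -0.0]
force: [-0.2, 1.7, -1.2]
grip_width: 0.171
grip_force: 39.1
time_s: 22.95
eef_pos: [535.3, -72.3, 92.9]
ee_rot: [-0.0, 0.789, 0.615, -0.0]
force: [-1.1, 2.0, -1.2]
grip_width: 0.172
grip_force: 39.1
```

```bash
python3 -m crank '[[[0,0,0.03,0,0,0,5],[0,0,0.03,0,0,0,5],[0,0,0.02,0,0,0,5],[0,0,0,0,0,0,5],[0,0,0,0,0,0,5],[0,0,0,0,0,0,5],[0,0,0,0,0,0,5],[0,0,0,0,0,0,5]]]';python3 -m crank '[[[0,0,0,0,0,0,14],[0,0,0,0,0,0,20],[0,0,0,0,0,0,35],[0,0,0,0,0,0,40],[0,0,0,0,0,0,40],[0,0,0,0,0,0,40],[0,0,0,0,0,0,40],[0,0,0,0,0,0,40]]]';python3 -m crank '[[[0,0,-0.4,0,0,0,40],[0,0,-0.8,0,0,0,40],[0,0,-0.8,0,0,0,40],[-0.6,0,-0.8,0,0,0,40],[-0.6,0,-0.2,0,0,0,40],[-0.6,0,0,0,0,0,40],[-0.6,0,0,0,0,0,40],[0,0,0,0,0,0,40]]]'; python3 - <<'E'
from h import *
s=sense();T=toolT(s);print(s['eef_pos'])
im=capture('wrist');sc=capture('scene')
p=proj('wrist',[534.5,-72,88],T);x,y=int(p[0]-50),max(0,int(p[1]-50));print(x,y)
m=np.zeros((600,800,3),np.uint8)
m[:400,:400]=cv2.resize(im[y:y+100,x:x+100],(400,400),interpolation=cv2.INTER_CUBIC)
m[:400,400:]=cv2.resize(sc[170:250,230:310],(400,400),interpolation=cv2.INTER_CUBIC)
np.save('T7.npy',T);cv2.imwrite('pics/w7.png',m[:400])
E
```

```text
time_s: 23.75
eef_pos: [535.4, -72.3, 91.0]
ee_rot: [-0.0, 0.789, 0.615, -0.0]
force: [-0.6, 2.0, 0.8]
grip_width: 0.166
grip_force: 39.1
time_s: 24.55
eef_pos: [535.4, -72.4, 91.1]
ee_rot: [0.0, 0.789, 0.615, -0.0]
force: [0.8, -0.7, 0.3]
grip_width: 0.471
grip_force: 0.0
time_s: 25.35
eef_pos: [519.9, -132.3, 165.1]
ee_rot: [-0.001, 0.79, 0.614, -0.0]
force: [-0.2, 0.7, -0.8]
grip_width: 0.468
grip_force: 0.0
[ 519.94091857 -132.26194173  165.06449462]
207 53
```

View pics/w7.png

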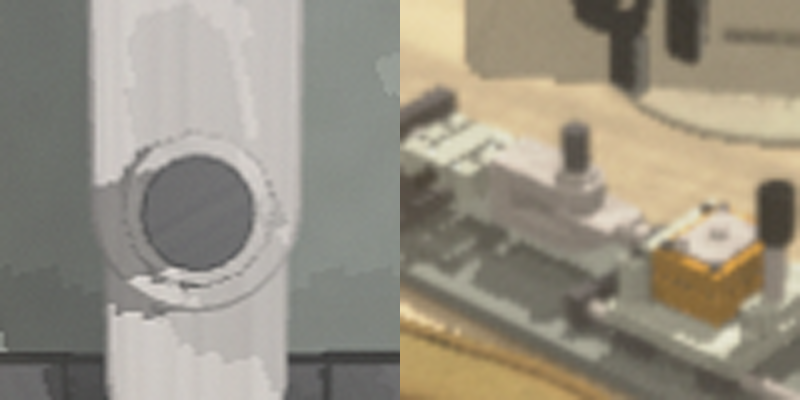

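The collar appears flat on the ear, concentric with it, and the pin stands upright. To be sure it is seated I probe its top gently with closed fingers; it should be at 114 mm.

```bash
python3 -m crank '[[[0.8,0,0,0,0,0,0],[0.8,0,0,0,0,0,0],[0.88,0.01,0,0,0,0,0],[0,0,0.6,0,0,0,0],[0,0,0.6,0,0,0,0],[0,0,0.5,0,0,0,0],[0,0,0.16,0,0,0,0],[0,0,0,0,0,0,0]]]';python3 -m crank '[[[0,0,0.03,0,0,0,0],[0,0,0.02,0,0,0,0],[0,0,0.02,0,0,0,0],[0,0,0.02,0,0,0,0],[0,0,0.02,0,0,0,0],[0,0,0,0,0,0,0],[0,0,0,0,0,0,0],[0,0,0,0,0,0,0]]]'
```

```text
time_s: 26.25
eef_pos: [536.0, -70.3, 119.1]
ee_rot: [-0.0, 0.789, 0.615, -0.0]
force: [-0.4, 0.3, 0.1]
grip_width: -0.0
grip_force: 0.0
time_s: 27.05
eef_pos: [536.2, -70.5, 116.8]
ee_rot: [0.0, 0.789, 0.615, 0.0]
force: [-0.6, 0.2, 0.8]
grip_width: -0.002
grip_force: 0.0
```

```bash
python3 -m crank '[[[0,0,0.02,0,0,0,0],[0,0,0.02,0,0,0,0],[0,0,0.02,0,0,0,0],[0,0,0.02,0,0,0,0],[0,0,0,0,0,0,0],[0,0,0,0,0,0,0],[0,0,0,0,0,0,0],[0,0,0,0,0,0,0]]]'
```

```text
time_s: 27.85
eef_pos: [536.1, -70.5, 114.8]
ee_rot: [0.0, 0.789, 0.615, 0.0]
force: [0.0, -1.0, -0.9]
grip_width: -0.0
grip_force: 0.0
```

At 114.8 mm there is still no contact, so the pin is home within 1 mm. I retreat and hand in.

```bash
python3 -m crank '[[[0,0,-0.5,0,0,0,0],[0,0,-0.8,0,0,0,0],[0,0,-0.8,0,0,0,0],[0,0,-0.5,0,0,0,0],[0,0,0,0,0,0,0],[0,0,0,0,0,0,0],[0,0,0,0,0,0,0],[0,0,0,0,0,0,0]]]'; python3 -c "
from rig import *
print(finish_job())"
```

```text
time_s: 28.65
eef_pos: [535.8, -70.4, 179.0]
ee_rot: [-0.001, 0.789, 0.615, -0.0]
force: [0.1, -0.3, -0.5]
grip_width: -0.0
grip_force: 0.0
the job is handed in; nothing more can be done
None
```

The carriage is slid in and the pin is through both ears and the tongue, its collar home within about 1 mm by a gentle probe; the job was handed in at 28.7 s with the arm clear, and no verdict was shown.

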